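# Sort the stripped-down filter tester's parts into their trays

### The arm

A 6-joint arm with a two-finger parallel gripper is mounted at the origin on the work surface. World frame = base frame: x ahead of the robot, y to its left, z up, the work surface at z = 0. Lengths are in m, angles in rad, forces in N, time in s.
With the tool pointing down it reaches from about 0.4 to 0.925 m from the base axis. Payload 12.5 kg.
Tool frame: the origin (TCP) lies on the front face of the gripper's body, between the roots of the fingers; the fingertips stand 78 mm ahead of it and the grasp point (between the pads) lies 59 mm ahead of it; z points along the fingers, y is the line along which they close (so a half turn about z gives the same grasp; the last joint's range is limited). The gripper opens to 95 mm and grips with 3 to 60 N. Pads are 20 mm wide; open, the fingers measure 119 mm over their backs; the gripper's body (75 mm by 180 mm) begins 59 mm behind the grasp point.
Start: joints at [-1.289, 0.491, 1.559, -0, 1.092, -0.106], TCP at [0.236, -0.579, 0.292] pointing down, gripper open.
Joint ranges: [-3.1, 3.1], [-0.84, 2.19], [0.05, 2.79], [-1.13, 4.28], [0.06, 2.93], [-2.69, 2.69]. Speed limits (rad/s): [2.22, 2.22, 2.79, 3.14, 3.14, 3.14].

### API

Orientations are given as [roll, pitch, yaw] about the fixed x, y, z axes, in that order (R = Rz(yaw) Ry(pitch) Rx(roll)).
In Python, from cell import readout, eyes, hand_in, models gives the robot as it stands.
- The arm moves only by the shell command python3 -m crank 'ROWS' [OPENING] [FORCE]. ROWS is JSON, a list of rows, each an object of numbers: "x", "y", "z": the shift along the tool's x, y, z normalised to -1 to 1, where 1 is 60 mm; "ax", "ay", "az": the turn, a rotation vector about the tool's x, y, z normalised to -1 to 1, where 1 is 0.08 rad. A call has 1 to 8 rows; each row shifts and turns the commanded pose from where the row before left it, along the tool's axes as they then stand; what a row does not reach is not made up. A row lasts 1/8 s, in which the tool goes at most 62.5 mm and 10.7 degrees, less where a joint would pass 70% of its speed; a pose out of reach is approached as far as the arm can. A call with a number of a shift or a turn outside -1 to 1 is refused whole. A call with a gripper value outside its range is refused whole. OPENING is the opening, from -1 (shut) to 1 (fully open), set as the call begins (- or left out, the last holds). The fingers move at their own pace and stop on an object; FORCE is the grip in N (left out, the last holds). Time passes only in rows, so rows that do not move let the fingers close. It gives the time, the measured TCP pose, the force, the opening and the grip force at its end, in the units of the state.
- readout.get_obs(): the state, without advancing time (a new reading comes with each control period).
- eyes.capture(name): name is "scene" or "top"; returns a dict with "image" (480x640x3 uint8, blue, green, red), "depth" (480x640 float32, m along the optical axis (not along the pixel's ray), 0 where there is no reading), "intrinsics" (3x3 intrinsics, pixels), "rvec" (rotation vector, rad) and "tvec" (3), from world to camera coordinates, as OpenCV has them. Camera axes: x right, y down, z forward; pixel columns grow to the right and rows downward; lengths in m; the calibration is good to about 2 mm. A picture is of the moment at which its call begins.
- hand_in(): hands the job in; it is judged then, once.
Trained networks look in a picture, given as the dict that the camera call returned (one of the last four; its "shot" number tells which), for a name from the list of things; names that differ only in an ending like _2 or _b are one class to them, and where a whole thing is asked for, a point or a joint stands for the part that bears it (a point fixed in the world has none). Each returns a list of dicts, best first, with "score" (0 to 1); they miss things now and then, are a little off and sometimes report something else, mostly with a low value. They report only what shows in the picture. A call takes as long as a camera call. They do not tell look-alikes from the thing itself.
- models.find_in(picture, target): "bbox" ([left, top, width, height] in pixels, round what is visible of it).
- models.trace(picture, target): "region" (480x640 bool, what is visible of it) and "bbox" ([left, top, width, height] in pixels, round what is visible of it).
- models.mark_of(picture, target): "location" ([column, row] in pixels: a listed point, or the origin of a listed thing).
The state is a dict: "time_s": time; "q": joint angles; "joint_vel": joint speeds; "effort": joint torques, N m; "eef_pos": TCP position; "tool_rot": TCP orientation; "ft_force": force on the tool from outside, world axes, zero at the start; "wrist_torque": the same for the moment, N m; "grip_width": opening from 0.0 (shut) to 1.0 (fully open); "grip_force": force on a finger pad.
Only numpy, scipy, OpenCV 4.12 (cv2) and the standard library are available. Lean on these libraries where they do the work, as an engineer would, in place of code of your own. Each camera call takes 0.05 s, during which the arm holds its last target. There are 200 camera calls.

### The job

Sort the filter tester's parts from the blue mat into their grey trays: the large filter canister into the larger bay of the divided tray and the small canister into its smaller bay, both hose adapters into the long undivided tray, and the sensor module into the square tray. Every part must end standing upright, right way up, flat on its tray's floor and let go of; leave the bottle and the roll of tape where they are.

Things in the scene. Friction and masses are not known exactly. Their poses are not given: they have to be found in the camera images.
- big_filter_mid (a point): large filter canister: white upright drum with a pleated top, 58 mm across, 44 mm tall, about 0.09 kg, standing on the blue mat; this point is its centre, 22 mm above its underside; its z axis points up
- small_filter_mid (a point): small filter canister: white upright drum with a pleated top, 40 mm across, 44 mm tall, about 0.04 kg, standing on the blue mat; this point is its centre, 22 mm above its underside; its z axis points up
- adapter_a_mid (a point): aluminium hose adapter, one of two alike: round flange 46 mm across and 10 mm thick at the bottom, plain barrel 28 mm across above it, 50 mm tall in all, about 0.12 kg, standing upright on its flange on the blue mat; this point is on its axis, half-way up (25 mm above its underside); its z axis points up
- adapter_b_mid (a point): aluminium hose adapter, one of two alike: round flange 46 mm across and 10 mm thick at the bottom, plain barrel 28 mm across above it, 50 mm tall in all, about 0.12 kg, standing upright on its flange on the blue mat; this point is on its axis, half-way up (25 mm above its underside); its z axis points up
- sensor_mid (a point): sensor module: grey plastic block with a round port and a black window on its top, 34 mm (its x) by 56 mm (its y) by 42 mm tall (its z, up), about 0.11 kg, standing on the blue mat; this point is its centre, 21 mm above its underside
- filter_tray: fixed grey oblong tray with one cross wall that makes two unequal bays, 90 mm (its x) by 175 mm (its y); walls 4 mm thick, rim and cross wall 12 mm above the bench, inner floor 4 mm above the bench; origin at the centre of its underside. The larger bay (82 by 103 mm) is centred at y = +32 mm, the smaller bay (82 by 60 mm) at y = -53.5 mm, both at x = 0, in the tray's frame
- adapter_tray: fixed grey oblong tray without any cross wall, 90 mm (its x) by 170 mm (its y) outside, 82 by 162 mm inside; walls 4 mm thick, rim 12 mm above the bench, inner floor 4 mm above the bench; origin at the centre of its underside
- sensor_tray: fixed grey square tray, 98 by 98 mm outside, 90 by 90 mm inside; walls 4 mm thick, rim 12 mm above the bench, inner floor 4 mm above the bench; origin at the centre of its underside
- bottle: bystander: loose white plastic bottle 52 mm across, 110 mm tall, standing on the bench to the left; origin at the centre of its underside; not part of the job
- tape: bystander: loose ring-shaped roll of clear tape, 80 mm across, 24 mm tall, lying flat on the bench to the right; origin at the centre of its underside; not part of the job
Not all that is in view belongs to the job. Leave any red look-alike of the part that bears small_filter_mid alone. Leave any purple look-alike of the filter_tray alone.

How it is judged:
At the end, for the whole second after the job is handed in: Each part stands in its own place (canisters in the matching bays, both adapters in the undivided oblong tray, sensor module in the square tray), wholly between the walls, underside within 5 mm of the tray floor, within 0.12 rad of upright, slower than 20 mm/s (x of big_filter_mid in the frame of filter_tray between -0.014 and 0.014 m and y of big_filter_mid in the frame of filter_tray between 0.008 and 0.056 m and z of big_filter_mid in the frame of filter_tray between 0.021 and 0.031 m and angle between each of big_filter_mid, small_filter_mid, adapter_a_mid, adapter_b_mid, sensor_mid's own z axis and vertical below 0.12 rad and linear speed of each of big_filter, small_filter, adapter_a, adapter_b, sensor below 0.02 m/s and x of small_filter_mid in the frame of filter_tray between -0.023 and 0.023 m and y of small_filter_mid in the frame of filter_tray between -0.065 and -0.042 m and z of small_filter_mid in the frame of filter_tray between 0.021 and 0.031 m and x of adapter_a_mid in the frame of adapter_tray between -0.02 and 0.02 m and y of adapter_a_mid in the frame of adapter_tray between -0.06 and 0.06 m and z of adapter_a_mid in the frame of adapter_tray between 0.024 and 0.034 m and x of adapter_b_mid in the frame of adapter_tray between -0.02 and 0.02 m and y of adapter_b_mid in the frame of adapter_tray between -0.06 and 0.06 m and z of adapter_b_mid in the frame of adapter_tray between 0.024 and 0.034 m and x of sensor_mid in the frame of sensor_tray between -0.03 and 0.03 m and y of sensor_mid in the frame of sensor_tray between -0.03 and 0.03 m and z of sensor_mid in the frame of sensor_tray between 0.02 and 0.03 m); the robot touches nothing.
It fails at once if the bottle is shifted by more than 30 mm or knocked over (distance of bottle from where it was at the start of the episode above 0.03 m or angle between bottle's own z axis and vertical above 0.4 rad).
It fails at once if the roll of tape is shifted by more than 30 mm (distance of tape from where it was at the start of the episode above 0.03 m).
It also fails if it takes over 128 s, if anything falls off the work surface, if the arm or the gripper's body presses on something with over 40 N, if the wrist force passes 120 N, or if a joint passes its speed limit or range.

## Working session

There is one attempt and no reset: what is moved stays moved. The work goes in short steps, Python scripts to look and compute and a shell command to move; the robot and the scene stay as the last step left them, time stands still between calls to the robot, and variables do not carry over. Pictures are saved under pics/ and viewed, at most 14 in all, crops included, and the job is handed in when it is done.

```bash
ls; mkdir -p pics
cat > h.py <<'E'
import numpy as np, cv2
from cell import readout, eyes, models
def cam(p):
    R=cv2.Rodrigues(np.array(p["rvec"],float))[0]; return np.array(p["intrinsics"]),R,np.array(p["tvec"],float).ravel()
def world(p,uv,d=None,z=None):
    K,R,t=cam(p); r=np.linalg.inv(K)@np.array([uv[0],uv[1],1.]); c=-R.T@t; w=R.T@r
    return c+w*(d if d is not None else (z-c[2])/w[2])
def cloud(p,reg):
    K,R,t=cam(p); v,u=np.nonzero(reg&(p["depth"]>0)); d=p["depth"][v,u]
    r=np.linalg.inv(K)@np.vstack([u,v,np.ones(len(u))])*d
    return (R.T@(r-t[:,None])).T
E
python3 - <<'E'
from h import *
np.set_printoptions(precision=4,suppress=True)
o=readout.get_obs(); print({k:np.round(v,3) for k,v in o.items()})
for n in ["scene","top"]:
    p=eyes.capture(n); cv2.imwrite(f"pics/{n}0.png",p["image"]); K,R,t=cam(p); print(n,"cam at",-R.T@t,K[0,0])
    for T in ["big_filter_mid","small_filter_mid","adapter_a_mid","sensor_mid","filter_tray","adapter_tray","sensor_tray","bottle","tape"]:
        for m in models.trace(p,T)[:4]:
            c=cloud(p,m["region"]); 
            if len(c)<5: continue
            top=np.percentile(c[:,2],95); s=c[c[:,2]>top-.006]
            rc=cv2.minAreaRect((s[:,:2]*1000).astype(np.float32))
            print(T,round(m["score"],2),m["bbox"],"top",round(top,4),"rect",np.round(rc[0],1),np.round(rc[1],1),round(rc[2],1),"bgr",np.median(p["image"][m["region"]],axis=0))
E
```

```text
pics
{'time_s': np.float64(0.0), 'q': array([-1.289,  0.492,  1.559,  0.   ,  1.092, -0.106]), 'joint_vel': array([ 0.   ,  0.   , -0.   , -0.002, -0.002,  0.   ]), 'effort': array([ -0.002, -61.266, -25.818,   0.069,   0.048,  -0.   ]), 'eef_pos': array([ 0.236, -0.578,  0.292]), 'tool_rot': array([-3.14 , -0.   ,  0.388]), 'ft_force': array([-0.795, -0.354, -0.716]), 'wrist_torque': array([-0.018,  0.013,  0.005]), 'grip_force': np.float64(0.0), 'grip_width': np.float64(1.004)}
scene cam at [1.063  0.152  0.7543] 441.96303499154965
big_filter_mid 0.63 [442.7, 250.3, 33.8, 39.3] top 0.0485 rect [469.  228.4] [56.8 56.7] 39.3 bgr [140. 148. 148.]
small_filter_mid 0.73 [339.6, 221.4, 24.8, 25.9] top 0.0481 rect [444.1  -1.4] [37.5 37.4] 83.1 bgr [109. 111. 111.]
small_filter_mid 0.59 [377.9, 199.4, 14.3, 29.4] top 0.0484 rect [370.7  52.6] [38.6 35.6] 10.2 bgr [29. 31. 91.]
adapter_a_mid 0.89 [388.6, 231.6, 21.2, 30.6] top 0.0534 rect [444.7 101.9] [26.6 27.6] 31.4 bgr [103. 103. 101.]
sensor_mid 0.92 [292.4, 219.8, 30.0, 24.1] top 0.0457 rect [471.  -98.7] [36.4 55.9] 16.6 bgr [57.5 
[... 1618 characters left out ...]
74.3  91. ] 77.2 bgr [139. 138. 135.]
filter_tray 0.8 [432.6, 158.6, 63.2, 51.3] top 0.0126 rect [ 657.  -480.8] [177.5  95.7] 71.2 bgr [124.  47.  94.]
adapter_tray 0.9 [180.0, 191.2, 68.3, 36.0] top 0.0129 rect [605.6 241.4] [171.3  90.7] 77.4 bgr [142. 141. 139.]
sensor_tray 0.75 [275.7, 197.5, 37.0, 36.9] top 0.0132 rect [583.5   6.7] [99.2 97.7] 5.7 bgr [143. 142. 140.]
bottle 0.84 [138.8, 253.3, 26.5, 21.4] top 0.1114 rect [445.7 394.7] [25.  20.7] 88.8 bgr [100. 106. 106.]
tape 0.88 [409.7, 256.3, 31.7, 28.0] top 0.0275 rect [ 416.6 -356.6] [77.7 77.2] 45.1 bgr [154. 152. 150.]
tape 0.66 [349.5, 178.9, 71.0, 40.9] top 0.0127 rect [ 621.  -243.7] [175.4  92.8] 76.6 bgr [139. 138. 135.]
```

View pics/scene0.png

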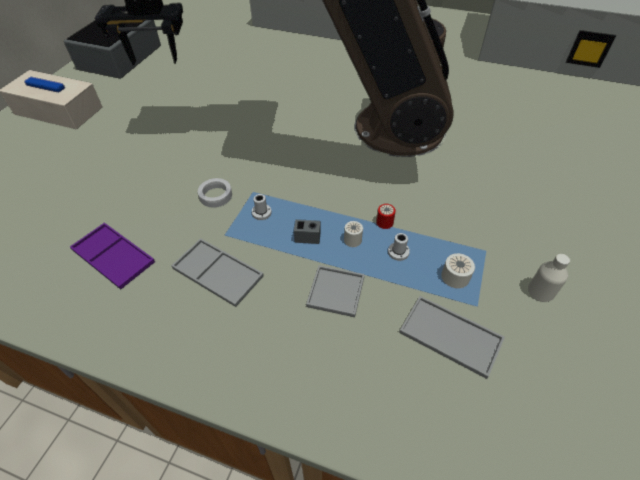

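View pics/top0.png

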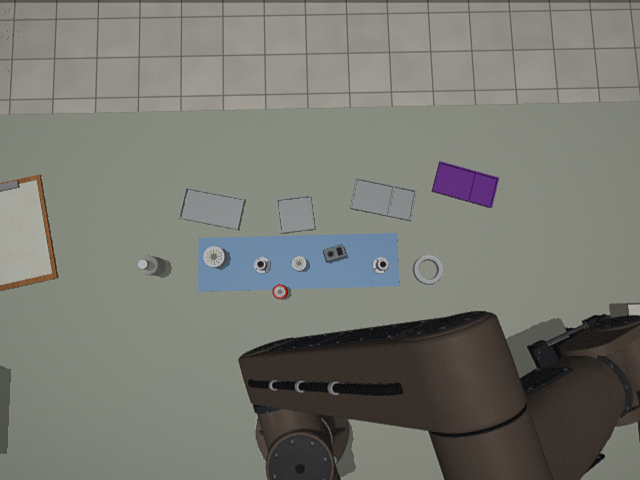

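Run:
```python
from h import *
np.set_printoptions(precision=1,suppress=True)
for n in ["scene","top"]:
    p=eyes.capture(n)
    c=cloud(p,np.ones((480,640),bool))*1000
    def near(x,y,r,lo,hi): return c[(np.hypot(c[:,0]-x,c[:,1]-y)<r)&(c[:,2]>lo)&(c[:,2]<hi)]
    for nm,x,y,r,lo in [("adB",436,-227,25,48),("adA",443,101,25,48),("big",468,228,40,43),("small",444,-1,30,43),("sens",469,-98,45,41)]:
        s=near(x,y,r,lo,70); rc=cv2.minAreaRect(s[:,:2].astype(np.float32)); 
        print(n,nm,len(s),"top",np.median(s[:,2]),"rect",np.array(rc[0]),np.array(rc[1]),rc[2])
    s=near(440,50,60,-5,10); print(" mat z",np.median(s[:,2]))
    # cross wall of filter tray in its frame
    s=near(621,-244,75,9,18); a=np.deg2rad(77.-90) # y axis dir options: long axis
    d=np.array([np.cos(np.deg2rad(77)),np.sin(np.deg2rad(77))]); e=np.array([d[1],-d[0]])
    l=(s[:,:2]-[621,-244])@d; w=(s[:,:2]-[621,-244])@e
    print(" crosswall along long axis",np.median(l[abs(w)<30]), np.percentile(l[abs(w)<30],[10,90]))
```

```text
scene adB 90 top 52.157607814638 rect [ 435.6 -228. ] [26.3 25.6] 17.73807716369629
scene adA 119 top 52.016855753525334 rect [444.2 101.8] [27.4 27.5] 35.275428771972656
scene big 537 top 46.461262268348506 rect [468.6 227.7] [57.  57.1] 67.8143539428711
scene small 205 top 46.270977597096184 rect [443.7  -1.2] [39.  39.1] 54.204193115234375
scene sens 310 top 44.16193994012132 rect [470.4 -98.8] [36.2 56.1] 13.585590362548828
 mat z 2.696011103008862
 crosswall along long axis -20.062673190069848 [-23.2 -17.5]
top adB 66 top 51.20238324001404 rect [ 431.5 -227.7] [25.  24.6] 89.39994812011719
top adA 69 top 51.61892244167887 rect [442.3 101.4] [24.5 25.2] 68.32572937011719
top big 277 top 45.41094762125874 rect [464.6 226.7] [54.7 56. ] 33.91801452636719
top small 121 top 45.40608797200664 rect [442.   -1.1] [36.4 36.3] 43.4534797668457
top sens 167 top 43.629791375977426 rect [467.8 -98.9] [33.6 55.1] 14.69509220123291
 mat z 1.0631600701761872
 crosswall along long axis -20.338985384921806 [-29.   32.5]
```

The scene view shows the part row on the blue mat: adapter at (261,207), sensor (307,231), small canister (353,234), adapter (399,246) and large canister (459,270). The red look-alike is at (386,216) and the purple tray at (112,254). The grey divided tray is at (218,271) with its larger bay on the right (+y). The top view agrees to within about 3 mm, and the mat is about 2 mm thick.

```bash
cat > go.py <<'E'
import sys, numpy as np
from cell import readout
from scipy.spatial.transform import Rotation as Ro
P=dict(adB=(434,-228),adA=(443,101.6),big=(467,227.2),small=(443,-1.1),sens=(469,-98.9),
 t_adB=(598.5,204),t_adA=(615,278),t_big=(628,-213),t_small=(609,-296),t_sens=(584.5,6.7))
o=readout.get_obs(); n=sys.argv[1]; z=float(sys.argv[2])
R=Ro.from_euler("xyz",o["tool_rot"]).as_matrix(); d=np.array([*P[n],z])/1000-o["eef_pos"]
print(n,"units",np.round(R.T@d/.06,3),"err mm",np.round(d*1000,1),"rot",np.round(o["tool_rot"],3),"t",round(float(o["time_s"]),2),"grip",round(float(o["grip_width"])*95,1),round(float(o["grip_force"]),1),"F",np.round(o["ft_force"],1))
E
python3 -m crank '[{"az":0.9},{"az":0.9}]' 0.5 20; python3 -m crank '[{"x":0.65,"y":-0.69},{"x":0.65,"y":-0.69},{"x":0.65,"y":-0.69},{"x":0.65,"y":-0.69},{"x":0.65,"y":-0.69},{"x":0.65,"y":-0.69},{"x":0.65,"y":-0.69},{}]'; python3 go.py adB 93
```

```text
adB units [ 5.259 -4.164  3.321] err mm [ 197.6  350.6 -199.3] rot [3.141 0.    0.388] t 1.1 grip 94.6 0.0 F [ 0.1 -0.2  0.7]invalid input at $[0]: expected keys x, y, z, ax, ay, az
invalid input at $[0]: expected keys x, y, z, ax, ay, az
```

```bash
python3 -m crank '[{"x":0,"y":0,"z":0,"ax":0,"ay":0,"az":0.9},{"x":0,"y":0,"z":0,"ax":0,"ay":0,"az":0.9}]' 0.5 20; python3 -m crank '[{"x":0.65,"y":-0.69,"z":0,"ax":0,"ay":0,"az":0},{"x":0.65,"y":-0.69,"z":0,"ax":0,"ay":0,"az":0},{"x":0.65,"y":-0.69,"z":0,"ax":0,"ay":0,"az":0},{"x":0.65,"y":-0.69,"z":0,"ax":0,"ay":0,"az":0},{"x":0.65,"y":-0.69,"z":0,"ax":0,"ay":0,"az":0},{"x":0.65,"y":-0.69,"z":0,"ax":0,"ay":0,"az":0},{"x":0.65,"y":-0.69,"z":0,"ax":0,"ay":0,"az":0},{"x":0,"y":0,"z":0,"ax":0,"ay":0,"az":0}]'; python3 go.py adB 93
```

```text
time_s: 1.35
eef_pos: [0.2364, -0.5786, 0.2922]
tool_rot: [3.142, -0.0, 0.241]
ft_force: [-0.7, -0.4, -0.1]
grip_width: 0.843
grip_force: 0.0
time_s: 2.35
eef_pos: [0.4325, -0.2287, 0.2925]
tool_rot: [3.141, -0.0, 0.248]
ft_force: [-0.1, -0.1, 0.5]
grip_width: 0.75
grip_force: 0.0
adB units [ 0.025 -0.005  3.325] err mm [   1.5    0.7 -199.5] rot [ 3.141 -0.     0.248] t 2.35 grip 71.2 0.0 F [-0.1 -0.1  0.5]
```

```bash
python3 -m crank '[{"x":0.02,"y":0,"z":0.8,"ax":0,"ay":0,"az":0},{"x":0,"y":0,"z":0.8,"ax":0,"ay":0,"az":0},{"x":0,"y":0,"z":0.8,"ax":0,"ay":0,"az":0},{"x":0,"y":0,"z":0.6,"ax":0,"ay":0,"az":0},{"x":0,"y":0,"z":0.32,"ax":0,"ay":0,"az":0},{"x":0,"y":0,"z":0,"ax":0,"ay":0,"az":0}]'; python3 go.py adB 93; python3 -m crank '[{"x":0,"y":0,"z":0,"ax":0,"ay":0,"az":0},{"x":0,"y":0,"z":0,"ax":0,"ay":0,"az":0},{"x":0,"y":0,"z":0,"ax":0,"ay":0,"az":0},{"x":0,"y":0,"z":0,"ax":0,"ay":0,"az":0},{"x":0,"y":0,"z":0,"ax":0,"ay":0,"az":0},{"x":0,"y":0,"z":0,"ax":0,"ay":0,"az":0}]' -1 20; python3 go.py t_adB 95
```

```text
time_s: 3.1
eef_pos: [0.4319, -0.2317, 0.092]
tool_rot: [-3.14, 0.002, 0.243]
ft_force: [0.3, -0.4, 0.0]
grip_width: 0.751
grip_force: 0.0
adB units [ 0.048 -0.052 -0.017] err mm [2.1 3.7 1. ] rot [-3.14e+00  2.00e-03  2.43e-01] t 3.1 grip 71.4 0.0 F [ 0.3 -0.4  0. ]
time_s: 3.85
eef_pos: [0.4325, -0.2312, 0.0932]
tool_rot: [3.141, -0.0, 0.244]
ft_force: [-1.7, 0.9, 4.8]
grip_width: 0.288
grip_force: 20.0
t_adB units [ 4.436 -6.37  -0.031] err mm [166.  435.2   1.8] rot [ 3.141 -0.     0.244] t 3.85 grip 27.4 20.0 F [-1.7  0.9  4.8]
```

```bash
python3 -m crank '[{"x":0,"y":0,"z":-0.3,"ax":0,"ay":0,"az":0},{"x":0,"y":0,"z":-0.7,"ax":0,"ay":0,"az":0},{"x":0,"y":0,"z":-0.7,"ax":0,"ay":0,"az":0},{"x":0.2,"y":-0.3,"z":-0.5,"ax":0,"ay":0,"az":0},{"x":0.4,"y":-0.6,"z":0,"ax":0,"ay":0,"az":0},{"x":0.5,"y":-0.7,"z":0,"ax":0,"ay":0,"az":0},{"x":0.5,"y":-0.7,"z":0,"ax":0,"ay":0,"az":0},{"x":0.5,"y":-0.7,"z":0,"ax":0,"ay":0,"az":0}]'; python3 -m crank '[{"x":0.5,"y":-0.7,"z":0,"ax":0,"ay":0,"az":0},{"x":0.5,"y":-0.7,"z":0,"ax":0,"ay":0,"az":0},{"x":0.5,"y":-0.7,"z":0,"ax":0,"ay":0,"az":0},{"x":0.5,"y":-0.7,"z":0,"ax":0,"ay":0,"az":0},{"x":0.34,"y":-0.57,"z":0,"ax":0,"ay":0,"az":0},{"x":0,"y":0,"z":0,"ax":0,"ay":0,"az":0}]' ; python3 go.py t_adB 95
```

```text
time_s: 4.85
eef_pos: [0.5117, -0.0245, 0.2249]
tool_rot: [3.142, 0.0, 0.244]
ft_force: [0.0, 0.5, -1.6]
grip_width: 0.29
grip_force: 20.0
time_s: 5.6
eef_pos: [0.5988, 0.2064, 0.2243]
tool_rot: [-3.142, 0.0, 0.247]
ft_force: [-0.2, -0.3, -1.5]
grip_width: 0.291
grip_force: 20.0
t_adB units [-0.014  0.038  2.154] err mm [  -0.3   -2.4 -129.3] rot [-3.142  0.     0.247] t 5.6 grip 27.6 20.0 F [-0.2 -0.3 -1.5]
```

```bash
python3 -m crank '[{"x":0,"y":0.03,"z":0.7,"ax":0,"ay":0,"az":0},{"x":0,"y":0,"z":0.7,"ax":0,"ay":0,"az":0},{"x":0,"y":0,"z":0.4,"ax":0,"ay":0,"az":0},{"x":0,"y":0,"z":0.2,"ax":0,"ay":0,"az":0},{"x":0,"y":0,"z":0.1,"ax":0,"ay":0,"az":0},{"x":0,"y":0,"z":0,"ax":0,"ay":0,"az":0},{"x":0,"y":0,"z":0,"ax":0,"ay":0,"az":0}]'; python3 go.py t_adB 95
```

```text
time_s: 6.48
eef_pos: [0.5995, 0.2023, 0.0999]
tool_rot: [3.141, -0.001, 0.244]
ft_force: [0.0, 1.1, -1.2]
grip_width: 0.294
grip_force: 20.0
t_adB units [-0.01  -0.032  0.082] err mm [-1.   1.7 -4.9] rot [ 3.141e+00 -1.000e-03  2.440e-01] t 6.47 grip 27.9 20.0 F [ 0.   1.1 -1.2]
```

```bash
python3 -m crank '[{"x":0,"y":0,"z":0.04,"ax":0,"ay":0,"az":0},{"x":0,"y":0,"z":0.03,"ax":0,"ay":0,"az":0},{"x":0,"y":0,"z":0,"ax":0,"ay":0,"az":0}]'; python3 -m crank '[{"x":0,"y":0,"z":0,"ax":0,"ay":0,"az":0},{"x":0,"y":0,"z":0,"ax":0,"ay":0,"az":0},{"x":0,"y":0,"z":0,"ax":0,"ay":0,"az":0}]' 0.1; python3 -m crank '[{"x":0,"y":0,"z":-0.4,"ax":0,"ay":0,"az":0},{"x":0,"y":0,"z":-0.7,"ax":0,"ay":0,"az":0},{"x":0,"y":0,"z":-0.7,"ax":0,"ay":0,"az":0},{"x":0,"y":0,"z":0,"ax":0,"ay":0,"az":0}]'; python3 go.py adA 93
```

```text
time_s: 6.85
eef_pos: [0.5996, 0.2024, 0.097]
tool_rot: [3.141, -0.002, 0.244]
ft_force: [-4.6, -1.6, 18.0]
grip_width: 0.295
grip_force: 20.0
time_s: 7.22
eef_pos: [0.5992, 0.2023, 0.0947]
tool_rot: [3.141, 0.0, 0.244]
ft_force: [-0.5, -0.0, 0.2]
grip_width: 0.526
grip_force: 0.0
time_s: 7.72
eef_pos: [0.6001, 0.2025, 0.2059]
tool_rot: [3.141, -0.005, 0.244]
ft_force: [0.7, 1.0, 0.2]
grip_width: 0.548
grip_force: 0.0
adA units [-2.957  1.     1.865] err mm [-157.1 -100.9 -112.9] rot [ 3.141 -0.005  0.244] t 7.72 grip 52.1 0.0 F [0.7 1.  0.2]
```

```bash
python3 -m crank '[{"x":-0.6,"y":0.2,"z":0,"ax":0,"ay":0,"az":0},{"x":-0.8,"y":0.27,"z":0,"ax":0,"ay":0,"az":0},{"x":-0.8,"y":0.27,"z":0,"ax":0,"ay":0,"az":0},{"x":-0.76,"y":0.26,"z":0,"ax":0,"ay":0,"az":0},{"x":0,"y":0,"z":0,"ax":0,"ay":0,"az":0},{"x":0,"y":0,"z":0,"ax":0,"ay":0,"az":0}]' 0.5; python3 go.py adA 93
```

```text
time_s: 8.48
eef_pos: [0.4419, 0.1012, 0.2026]
tool_rot: [3.141, -0.0, 0.243]
ft_force: [0.9, 0.2, 0.7]
grip_width: 0.751
grip_force: 0.0
adA units [ 0.019 -0.002  1.826] err mm [   1.1    0.4 -109.6] rot [ 3.141 -0.     0.243] t 8.47 grip 71.4 0.0 F [0.9 0.2 0.7]
```

Run:
```python
from h import *
p=eyes.capture("scene"); i=p["image"]; cv2.imwrite("pics/s1.png",cv2.resize(i[190:390,300:580],None,fx=2.5,fy=2.5))
```

```text
(no output)
```

View pics/s1.png

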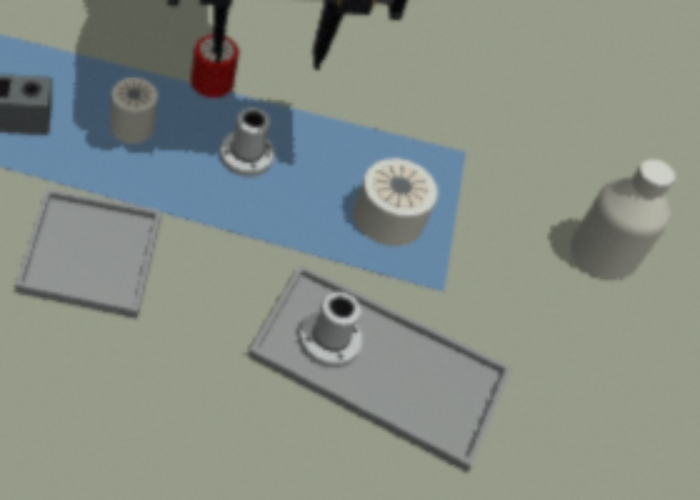

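The crop shows the first adapter upright in the long tray at crop (335,330), well between the walls. The second adapter, at crop (248,140), sits under the open fingers.

```bash
python3 -m crank '[{"x":0.02,"y":0,"z":0.7,"ax":0,"ay":0,"az":0},{"x":0,"y":0,"z":0.6,"ax":0,"ay":0,"az":0},{"x":0,"y":0,"z":0.35,"ax":0,"ay":0,"az":0},{"x":0,"y":0,"z":0.16,"ax":0,"ay":0,"az":0},{"x":0,"y":0,"z":0,"ax":0,"ay":0,"az":0}]'; python3 go.py adA 93; python3 -m crank '[{"x":0,"y":0,"z":0,"ax":0,"ay":0,"az":0},{"x":0,"y":0,"z":0,"ax":0,"ay":0,"az":0},{"x":0,"y":0,"z":0,"ax":0,"ay":0,"az":0},{"x":0,"y":0,"z":0,"ax":0,"ay":0,"az":0},{"x":0,"y":0,"z":0,"ax":0,"ay":0,"az":0},{"x":0,"y":0,"z":0,"ax":0,"ay":0,"az":0}]' -1 20;  python3 -m crank '[{"x":0,"y":0,"z":-0.3,"ax":0,"ay":0,"az":0},{"x":0,"y":0,"z":-0.7,"ax":0,"ay":0,"az":0},{"x":0,"y":0,"z":-0.7,"ax":0,"ay":0,"az":0},{"x":0,"y":0,"z":-0.5,"ax":0,"ay":0,"az":0},{"x":0,"y":0,"z":0,"ax":0,"ay":0,"az":0}]'; python3 go.py t_adA 95
```

```text
time_s: 9.15
eef_pos: [0.4428, 0.1017, 0.0938]
tool_rot: [-3.142, 0.001, 0.244]
ft_force: [-0.2, 0.4, 1.1]
grip_width: 0.749
grip_force: 0.0
adA units [0.003 0.002 0.013] err mm [ 0.2 -0.1 -0.8] rot [-3.142e+00  1.000e-03  2.440e-01] t 9.15 grip 71.2 0.0 F [-0.2  0.4  1.1]
time_s: 9.9
eef_pos: [0.4426, 0.1014, 0.0943]
tool_rot: [3.141, -0.0, 0.244]
ft_force: [-0.8, -0.4, 2.9]
grip_width: 0.289
grip_force: 20.0
time_s: 10.52
eef_pos: [0.4429, 0.1015, 0.2277]
tool_rot: [3.141, -0.004, 0.244]
ft_force: [-0.1, -0.5, -1.3]
grip_width: 0.29
grip_force: 20.0
t_adA units [ 3.485 -2.163  2.223] err mm [ 172.1  176.5 -132.7] rot [ 3.141 -0.004  0.244] t 10.53 grip 27.6 20.0 F [-0.1 -0.5 -1.3]
```

```bash
python3 -m crank '[{"x":0.4,"y":-0.25,"z":0,"ax":0,"ay":0,"az":0},{"x":0.7,"y":-0.43,"z":0,"ax":0,"ay":0,"az":0},{"x":0.7,"y":-0.43,"z":0,"ax":0,"ay":0,"az":0},{"x":0.7,"y":-0.43,"z":0,"ax":0,"ay":0,"az":0},{"x":0.6,"y":-0.38,"z":0,"ax":0,"ay":0,"az":0},{"x":0.39,"y":-0.24,"z":0,"ax":0,"ay":0,"az":0},{"x":0,"y":0,"z":0,"ax":0,"ay":0,"az":0}]'; python3 go.py t_adA 95;python3 -m crank '[{"x":0,"y":0,"z":0.7,"ax":0,"ay":0,"az":0},{"x":0,"y":0,"z":0.7,"ax":0,"ay":0,"az":0},{"x":0,"y":0,"z":0.45,"ax":0,"ay":0,"az":0},{"x":0,"y":0,"z":0.2,"ax":0,"ay":0,"az":0},{"x":0,"y":0,"z":0.1,"ax":0,"ay":0,"az":0},{"x":0,"y":0,"z":0,"ax":0,"ay":0,"az":0},{"x":0,"y":0,"z":0,"ax":0,"ay":0,"az":0}]'; python3 go.py t_adA 95
```

```text
time_s: 11.4
eef_pos: [0.6147, 0.2787, 0.2233]
tool_rot: [3.141, 0.003, 0.245]
ft_force: [-0.0, -0.4, -1.4]
grip_width: 0.289
grip_force: 20.0
t_adA units [0.009 0.011 2.139] err mm [   0.3   -0.7 -128.3] rot [3.141e+00 3.000e-03 2.450e-01] t 11.4 grip 27.5 20.0 F [-0.  -0.4 -1.4]
time_s: 12.28
eef_pos: [0.6146, 0.2777, 0.0979]
tool_rot: [-3.142, -0.001, 0.244]
ft_force: [1.0, 0.4, -1.7]
grip_width: 0.293
grip_force: 20.0
t_adA units [ 0.008 -0.002  0.048] err mm [ 0.4  0.3 -2.9] rot [-3.142e+00 -1.000e-03  2.440e-01] t 12.28 grip 27.9 20.0 F [ 1.   0.4 -1.7]
```

```bash
python3 -m crank '[{"x":0,"y":0,"z":0.03,"ax":0,"ay":0,"az":0},{"x":0,"y":0,"z":0,"ax":0,"ay":0,"az":0}]'; python3 -m crank '[{"x":0,"y":0,"z":0,"ax":0,"ay":0,"az":0},{"x":0,"y":0,"z":0,"ax":0,"ay":0,"az":0},{"x":0,"y":0,"z":0,"ax":0,"ay":0,"az":0}]' 0.1; python3 -m crank '[{"x":0,"y":0,"z":-0.4,"ax":0,"ay":0,"az":0},{"x":0,"y":0,"z":-0.7,"ax":0,"ay":0,"az":0},{"x":0,"y":0,"z":-0.7,"ax":0,"ay":0,"az":0},{"x":0,"y":0,"z":0,"ax":0,"ay":0,"az":0}]' 1; python3 go.py small 91
```

```text
time_s: 12.52
eef_pos: [0.6146, 0.2778, 0.0977]
tool_rot: [3.141, -0.002, 0.244]
ft_force: [-6.7, -3.0, 16.7]
grip_width: 0.289
grip_force: 20.0
time_s: 12.9
eef_pos: [0.6144, 0.2778, 0.0953]
tool_rot: [3.141, 0.0, 0.244]
ft_force: [0.1, 0.3, -0.2]
grip_width: 0.528
grip_force: 0.0
time_s: 13.4
eef_pos: [0.6153, 0.2781, 0.2067]
tool_rot: [-3.141, -0.006, 0.244]
ft_force: [-0.4, 0.9, -0.4]
grip_width: 0.915
grip_force: 0.0
small units [-3.922  3.823  1.905] err mm [-172.3 -279.2 -115.7] rot [-3.141 -0.006  0.244] t 13.4 grip 87.0 0.0 F [-0.4  0.9 -0.4]
```

```bash
python3 -m crank '[{"x":-0.4,"y":0.39,"z":0,"ax":0,"ay":0,"az":0},{"x":-0.65,"y":0.63,"z":0,"ax":0,"ay":0,"az":0},{"x":-0.65,"y":0.63,"z":0,"ax":0,"ay":0,"az":0},{"x":-0.65,"y":0.63,"z":0,"ax":0,"ay":0,"az":0},{"x":-0.65,"y":0.63,"z":0,"ax":0,"ay":0,"az":0},{"x":-0.6,"y":0.6,"z":0,"ax":0,"ay":0,"az":0},{"x":-0.32,"y":0.31,"z":0,"ax":0,"ay":0,"az":0},{"x":0,"y":0,"z":0,"ax":0,"ay":0,"az":0}]' 0.5; python3 go.py small 91
```

```text
time_s: 14.4
eef_pos: [0.4408, -0.0024, 0.203]
tool_rot: [-3.141, 0.001, 0.241]
ft_force: [1.4, 0.5, 0.6]
grip_width: 0.749
grip_force: 0.0
small units [ 0.043 -0.012  1.866] err mm [   2.2    1.3 -112. ] rot [-3.141e+00  1.000e-03  2.410e-01] t 14.4 grip 71.2 0.0 F [1.4 0.5 0.6]
```

```bash
python3 -m crank '[{"x":0.03,"y":0,"z":0.7,"ax":0,"ay":0,"az":0},{"x":0,"y":0,"z":0.6,"ax":0,"ay":0,"az":0},{"x":0,"y":0,"z":0.35,"ax":0,"ay":0,"az":0},{"x":0,"y":0,"z":0.2,"ax":0,"ay":0,"az":0},{"x":0,"y":0,"z":0,"ax":0,"ay":0,"az":0}]'; python3 go.py small 91; python3 -m crank '[{"x":0,"y":0,"z":0,"ax":0,"ay":0,"az":0},{"x":0,"y":0,"z":0,"ax":0,"ay":0,"az":0},{"x":0,"y":0,"z":0,"ax":0,"ay":0,"az":0},{"x":0,"y":0,"z":0,"ax":0,"ay":0,"az":0},{"x":0,"y":0,"z":0,"ax":0,"ay":0,"az":0}]' -1 12;  python3 -m crank '[{"x":0,"y":0,"z":-0.3,"ax":0,"ay":0,"az":0},{"x":0,"y":0,"z":-0.7,"ax":0,"ay":0,"az":0},{"x":0,"y":0,"z":-0.7,"ax":0,"ay":0,"az":0},{"x":0,"y":0,"z":-0.5,"ax":0,"ay":0,"az":0},{"x":0,"y":0,"z":0,"ax":0,"ay":0,"az":0}]'; python3 go.py t_small 93
```

```text
time_s: 15.02
eef_pos: [0.4433, -0.0005, 0.0918]
tool_rot: [-3.141, 0.001, 0.244]
ft_force: [0.1, -0.1, 0.4]
grip_width: 0.751
grip_force: 0.0
small units [-0.008  0.008  0.013] err mm [-0.3 -0.6 -0.8] rot [-3.141e+00  1.000e-03  2.440e-01] t 15.03 grip 71.4 0.0 F [ 0.1 -0.1  0.4]
time_s: 15.65
eef_pos: [0.4434, -0.001, 0.0927]
tool_rot: [3.141, -0.001, 0.244]
ft_force: [-0.3, -0.8, 5.9]
grip_width: 0.42
grip_force: 12.0
time_s: 16.27
eef_pos: [0.4437, -0.001, 0.226]
tool_rot: [3.14, -0.004, 0.244]
ft_force: [-0.3, 1.0, -1.6]
grip_width: 0.418
grip_force: 12.0
t_small units [1.479 5.432 2.231] err mm [ 165.3 -295.  -133. ] rot [ 3.14  -0.004  0.244] t 16.27 grip 39.7 12.0 F [-0.3  1.  -1.6]
```

```bash
python3 -m crank '[{"x":0.13,"y":0.5,"z":0,"ax":0,"ay":0,"az":0},{"x":0.25,"y":0.9,"z":0,"ax":0,"ay":0,"az":0},{"x":0.25,"y":0.9,"z":0,"ax":0,"ay":0,"az":0},{"x":0.25,"y":0.9,"z":0,"ax":0,"ay":0,"az":0},{"x":0.25,"y":0.9,"z":0,"ax":0,"ay":0,"az":0},{"x":0.22,"y":0.8,"z":0,"ax":0,"ay":0,"az":0},{"x":0.13,"y":0.52,"z":0,"ax":0,"ay":0,"az":0},{"x":0,"y":0,"z":0,"ax":0,"ay":0,"az":0}]'; python3 go.py t_small 93; python3 -m crank '[{"x":0,"y":0,"z":0.7,"ax":0,"ay":0,"az":0},{"x":0,"y":0,"z":0.7,"ax":0,"ay":0,"az":0},{"x":0,"y":0,"z":0.45,"ax":0,"ay":0,"az":0},{"x":0,"y":0,"z":0.2,"ax":0,"ay":0,"az":0},{"x":0,"y":0,"z":0.08,"ax":0,"ay":0,"az":0},{"x":0,"y":0,"z":0,"ax":0,"ay":0,"az":0},{"x":0,"y":0,"z":0,"ax":0,"ay":0,"az":0}]'; python3 go.py t_small 93
```

```text
time_s: 17.27
eef_pos: [0.6079, -0.2967, 0.2218]
tool_rot: [-3.14, 0.002, 0.242]
ft_force: [-0.6, 1.1, -0.8]
grip_width: 0.416
grip_force: 12.0
t_small units [ 0.024 -0.004  2.146] err mm [   1.1    0.7 -128.8] rot [-3.14e+00  2.00e-03  2.42e-01] t 17.27 grip 39.5 12.0 F [-0.6  1.1 -0.8]
time_s: 18.15
eef_pos: [0.6082, -0.2952, 0.0975]
tool_rot: [3.14, -0.001, 0.244]
ft_force: [0.1, 0.1, -1.2]
grip_width: 0.418
grip_force: 12.0
t_small units [0.009 0.016 0.075] err mm [ 0.8 -0.8 -4.5] rot [ 3.14e+00 -1.00e-03  2.44e-01] t 18.15 grip 39.7 12.0 F [ 0.1  0.1 -1.2]
```

```bash
python3 -m crank '[{"x":0,"y":0,"z":0.05,"ax":0,"ay":0,"az":0},{"x":0,"y":0,"z":0,"ax":0,"ay":0,"az":0}]'; python3 -m crank '[{"x":0,"y":0,"z":0,"ax":0,"ay":0,"az":0},{"x":0,"y":0,"z":0,"ax":0,"ay":0,"az":0},{"x":0,"y":0,"z":0,"ax":0,"ay":0,"az":0}]' 0.25; python3 -m crank '[{"x":0,"y":0,"z":-0.4,"ax":0,"ay":0,"az":0},{"x":0,"y":0,"z":-0.7,"ax":0,"ay":0,"az":0},{"x":0,"y":0,"z":-0.7,"ax":0,"ay":0,"az":0},{"x":0,"y":0,"z":0,"ax":0,"ay":0,"az":0}]'; python3 go.py sens 91
```

```text
time_s: 18.4
eef_pos: [0.6085, -0.2953, 0.0952]
tool_rot: [3.14, -0.002, 0.244]
ft_force: [-1.7, 1.6, 9.5]
grip_width: 0.417
grip_force: 12.0
time_s: 18.77
eef_pos: [0.6079, -0.2951, 0.0935]
tool_rot: [3.142, 0.0, 0.244]
ft_force: [0.2, -0.4, 0.2]
grip_width: 0.617
grip_force: 0.0
time_s: 19.27
eef_pos: [0.6088, -0.2956, 0.205]
tool_rot: [3.137, -0.004, 0.244]
ft_force: [-0.8, 0.1, -0.2]
grip_width: 0.631
grip_force: 0.0
sens units [-1.477 -3.752  1.879] err mm [-139.8  196.7 -114. ] rot [ 3.137 -0.004  0.244] t 19.27 grip 60.0 0.0 F [-0.8  0.1 -0.2]
```

Sensor next: grip across its 56 mm side at this yaw, opening about 84 mm.

```bash
python3 -m crank '[{"x":-0.2,"y":-0.5,"z":0,"ax":0,"ay":0,"az":0},{"x":-0.3,"y":-0.8,"z":0,"ax":0,"ay":0,"az":0},{"x":-0.35,"y":-0.85,"z":0,"ax":0,"ay":0,"az":0},{"x":-0.35,"y":-0.85,"z":0,"ax":0,"ay":0,"az":0},{"x":-0.27,"y":-0.74,"z":0,"ax":0,"ay":0,"az":0},{"x":0,"y":0,"z":0,"ax":0,"ay":0,"az":0},{"x":0,"y":0,"z":0,"ax":0,"ay":0,"az":0}]' 0.8; python3 go.py sens 91;python3 -m crank '[{"x":0,"y":0,"z":0.7,"ax":0,"ay":0,"az":0},{"x":0,"y":0,"z":0.6,"ax":0,"ay":0,"az":0},{"x":0,"y":0,"z":0.35,"ax":0,"ay":0,"az":0},{"x":0,"y":0,"z":0.2,"ax":0,"ay":0,"az":0},{"x":0,"y":0,"z":0,"ax":0,"ay":0,"az":0}]'; python3 go.py sens 91
```

```text
time_s: 20.15
eef_pos: [0.4687, -0.099, 0.2014]
tool_rot: [3.141, -0.0, 0.244]
ft_force: [-0.7, -0.8, 0.1]
grip_width: 0.897
grip_force: 0.0
sens units [ 0.005 -0.     1.84 ] err mm [ 3.000e-01  1.000e-01 -1.104e+02] rot [ 3.141 -0.     0.244] t 20.15 grip 85.3 0.0 F [-0.7 -0.8  0.1]
time_s: 20.78
eef_pos: [0.4683, -0.0992, 0.09]
tool_rot: [-3.141, 0.001, 0.243]
ft_force: [0.1, 0.2, -0.3]
grip_width: 0.9
grip_force: 0.0
sens units [ 0.012 -0.001 -0.017] err mm [0.7 0.3 1. ] rot [-3.141e+00  1.000e-03  2.430e-01] t 20.77 grip 85.5 0.0 F [ 0.1  0.2 -0.3]
```

```bash
python3 -m crank '[{"x":0,"y":0,"z":0,"ax":0,"ay":0,"az":0},{"x":0,"y":0,"z":0,"ax":0,"ay":0,"az":0},{"x":0,"y":0,"z":0,"ax":0,"ay":0,"az":0},{"x":0,"y":0,"z":0,"ax":0,"ay":0,"az":0},{"x":0,"y":0,"z":0,"ax":0,"ay":0,"az":0}]' -1 20;  python3 go.py t_sens 93
```

```text
time_s: 21.4
eef_pos: [0.4683, -0.0987, 0.091]
tool_rot: [3.141, -0.001, 0.244]
ft_force: [-1.5, -0.8, 5.5]
grip_width: 0.592
grip_force: 20.0
t_sens units [ 2.303 -1.237 -0.032] err mm [116.2 105.4   2. ] rot [ 3.141e+00 -1.000e-03  2.440e-01] t 21.4 grip 56.3 20.0 F [-1.5 -0.8  5.5]
```

```bash
python3 -m crank '[{"x":0,"y":0,"z":-0.3,"ax":0,"ay":0,"az":0},{"x":0,"y":0,"z":-0.6,"ax":0,"ay":0,"az":0},{"x":0,"y":0,"z":-0.6,"ax":0,"ay":0,"az":0},{"x":0.5,"y":-0.25,"z":0,"ax":0,"ay":0,"az":0},{"x":0.7,"y":-0.4,"z":0,"ax":0,"ay":0,"az":0},{"x":0.7,"y":-0.4,"z":0,"ax":0,"ay":0,"az":0},{"x":0.4,"y":-0.19,"z":0,"ax":0,"ay":0,"az":0},{"x":0,"y":0,"z":0,"ax":0,"ay":0,"az":0}]'; python3 go.py t_sens 93; python3 -m crank '[{"x":0,"y":0,"z":0.6,"ax":0,"ay":0,"az":0},{"x":0,"y":0,"z":0.5,"ax":0,"ay":0,"az":0},{"x":0,"y":0,"z":0.2,"ax":0,"ay":0,"az":0},{"x":0,"y":0,"z":0.08,"ax":0,"ay":0,"az":0},{"x":0,"y":0,"z":0,"ax":0,"ay":0,"az":0},{"x":0,"y":0,"z":0,"ax":0,"ay":0,"az":0}]'; python3 go.py t_sens 93
```

```text
time_s: 22.4
eef_pos: [0.5847, 0.008, 0.1802]
tool_rot: [-3.142, 0.0, 0.246]
ft_force: [0.6, -0.6, -0.8]
grip_width: 0.591
grip_force: 20.0
t_sens units [-0.009  0.021  1.453] err mm [ -0.2  -1.3 -87.2] rot [-3.142  0.     0.246] t 22.4 grip 56.1 20.0 F [ 0.6 -0.6 -0.8]
time_s: 23.15
eef_pos: [0.5844, 0.0068, 0.0987]
tool_rot: [3.141, -0.001, 0.244]
ft_force: [0.2, 0.8, -1.3]
grip_width: 0.588
grip_force: 20.0
t_sens units [0.001 0.001 0.095] err mm [ 0.1 -0.1 -5.7] rot [ 3.141e+00 -1.000e-03  2.440e-01] t 23.15 grip 55.9 20.0 F [ 0.2  0.8 -1.3]
```

```bash
python3 -m crank '[{"x":0,"y":0,"z":0.05,"ax":0,"ay":0,"az":0},{"x":0,"y":0,"z":0.03,"ax":0,"ay":0,"az":0},{"x":0,"y":0,"z":0,"ax":0,"ay":0,"az":0}]'; python3 -m crank '[{"x":0,"y":0,"z":0,"ax":0,"ay":0,"az":0},{"x":0,"y":0,"z":0,"ax":0,"ay":0,"az":0},{"x":0,"y":0,"z":0,"ax":0,"ay":0,"az":0}]' 0.6; python3 -m crank '[{"x":0,"y":0,"z":-0.4,"ax":0,"ay":0,"az":0},{"x":0,"y":0,"z":-0.7,"ax":0,"ay":0,"az":0},{"x":0,"y":0,"z":-0.7,"ax":0,"ay":0,"az":0},{"x":0,"y":0,"z":0,"ax":0,"ay":0,"az":0}]' 0.9; python3 go.py big 91
```

```text
time_s: 23.52
eef_pos: [0.5845, 0.0069, 0.0947]
tool_rot: [3.141, -0.002, 0.244]
ft_force: [-4.4, 0.9, 16.9]
grip_width: 0.585
grip_force: 20.0
time_s: 23.9
eef_pos: [0.5841, 0.0069, 0.0929]
tool_rot: [3.142, 0.0, 0.244]
ft_force: [-0.5, 0.0, 0.2]
grip_width: 0.79
grip_force: 0.0
time_s: 24.4
eef_pos: [0.585, 0.0068, 0.2038]
tool_rot: [3.14, -0.005, 0.244]
ft_force: [-0.3, -0.0, -0.2]
grip_width: 0.952
grip_force: 0.0
big units [-1.03  -4.043  1.867] err mm [-118.   220.4 -112.8] rot [ 3.14  -0.005  0.244] t 24.4 grip 90.4 0.0 F [-0.3 -0.  -0.2]
```

```bash
python3 -m crank '[{"x":-0.13,"y":-0.5,"z":0,"ax":0,"ay":0,"az":0},{"x":-0.2,"y":-0.8,"z":0,"ax":0,"ay":0,"az":0},{"x":-0.2,"y":-0.85,"z":0,"ax":0,"ay":0,"az":0},{"x":-0.2,"y":-0.85,"z":0,"ax":0,"ay":0,"az":0},{"x":-0.2,"y":-0.7,"z":0,"ax":0,"ay":0,"az":0},{"x":-0.1,"y":-0.35,"z":0,"ax":0,"ay":0,"az":0},{"x":0,"y":0,"z":0,"ax":0,"ay":0,"az":0},{"x":0,"y":0,"z":0,"ax":0,"ay":0,"az":0}]'; python3 go.py big 91;python3 -m crank '[{"x":0,"y":0,"z":0.7,"ax":0,"ay":0,"az":0},{"x":0,"y":0,"z":0.6,"ax":0,"ay":0,"az":0},{"x":0,"y":0,"z":0.35,"ax":0,"ay":0,"az":0},{"x":0,"y":0,"z":0.2,"ax":0,"ay":0,"az":0},{"x":0,"y":0,"z":0,"ax":0,"ay":0,"az":0}]'; python3 go.py big 91
```

```text
time_s: 25.4
eef_pos: [0.4657, 0.2273, 0.2004]
tool_rot: [3.141, 0.001, 0.244]
ft_force: [0.7, 0.2, 0.6]
grip_width: 0.949
grip_force: 0.0
big units [0.022 0.006 1.823] err mm [ 1.300e+00 -1.000e-01 -1.094e+02] rot [3.141e+00 1.000e-03 2.440e-01] t 25.4 grip 90.2 0.0 F [0.7 0.2 0.6]
time_s: 26.02
eef_pos: [0.4657, 0.2272, 0.0895]
tool_rot: [3.141, 0.001, 0.243]
ft_force: [0.5, -0.0, -0.3]
grip_width: 0.953
grip_force: 0.0
big units [ 0.021  0.005 -0.025] err mm [1.3 0.  1.5] rot [3.141e+00 1.000e-03 2.430e-01] t 26.02 grip 90.6 0.0 F [ 0.5 -0.  -0.3]
```

```bash
python3 -m crank '[{"x":0,"y":0,"z":0,"ax":0,"ay":0,"az":0},{"x":0,"y":0,"z":0,"ax":0,"ay":0,"az":0},{"x":0,"y":0,"z":0,"ax":0,"ay":0,"az":0},{"x":0,"y":0,"z":0,"ax":0,"ay":0,"az":0},{"x":0,"y":0,"z":0,"ax":0,"ay":0,"az":0}]' -1 15;  python3 go.py t_big 93; python3 -m crank '[{"x":0,"y":0,"z":-0.3,"ax":0,"ay":0,"az":0},{"x":0,"y":0,"z":-0.7,"ax":0,"ay":0,"az":0},{"x":0,"y":0,"z":-0.7,"ax":0,"ay":0,"az":0},{"x":0,"y":0,"z":-0.5,"ax":0,"ay":0,"az":0},{"x":0,"y":0,"z":0,"ax":0,"ay":0,"az":0}]'; python3 go.py t_big 93
```

```text
time_s: 26.65
eef_pos: [0.4656, 0.2278, 0.0903]
tool_rot: [3.142, -0.0, 0.244]
ft_force: [-0.9, -0.5, 6.1]
grip_width: 0.605
grip_force: 15.0
t_big units [ 0.853  7.783 -0.044] err mm [ 162.4 -440.8    2.7] rot [ 3.142 -0.     0.244] t 26.65 grip 57.5 15.0 F [-0.9 -0.5  6.1]
time_s: 27.28
eef_pos: [0.4659, 0.228, 0.2237]
tool_rot: [-3.141, -0.004, 0.244]
ft_force: [0.2, -0.9, -1.4]
grip_width: 0.609
grip_force: 15.0
t_big units [0.839 7.785 2.18 ] err mm [ 162.1 -441.  -130.7] rot [-3.141 -0.004  0.244] t 27.27 grip 57.9 15.0 F [ 0.2 -0.9 -1.4]
```

```bash
python3 -m crank '[{"x":0.05,"y":0.5,"z":0,"ax":0,"ay":0,"az":0},{"x":0.1,"y":0.9,"z":0,"ax":0,"ay":0,"az":0},{"x":0.1,"y":0.9,"z":0,"ax":0,"ay":0,"az":0},{"x":0.1,"y":0.9,"z":0,"ax":0,"ay":0,"az":0},{"x":0.1,"y":0.9,"z":0,"ax":0,"ay":0,"az":0},{"x":0.1,"y":0.9,"z":0,"ax":0,"ay":0,"az":0},{"x":0.1,"y":0.9,"z":0,"ax":0,"ay":0,"az":0},{"x":0.1,"y":0.9,"z":0,"ax":0,"ay":0,"az":0}]'; python3 -m crank '[{"x":0.09,"y":0.6,"z":0,"ax":0,"ay":0,"az":0},{"x":0,"y":0.38,"z":0,"ax":0,"ay":0,"az":0},{"x":0,"y":0,"z":0,"ax":0,"ay":0,"az":0}]'; python3 go.py t_big 93; python3 -m crank '[{"x":0,"y":0,"z":0.7,"ax":0,"ay":0,"az":0},{"x":0,"y":0,"z":0.65,"ax":0,"ay":0,"az":0},{"x":0,"y":0,"z":0.45,"ax":0,"ay":0,"az":0},{"x":0,"y":0,"z":0.2,"ax":0,"ay":0,"az":0},{"x":0,"y":0,"z":0.06,"ax":0,"ay":0,"az":0},{"x":0,"y":0,"z":0,"ax":0,"ay":0,"az":0},{"x":0,"y":0,"z":0,"ax":0,"ay":0,"az":0}]'; python3 go.py t_big 93
```

```text
time_s: 28.28
eef_pos: [0.6077, -0.159, 0.2202]
tool_rot: [-3.14, 0.002, 0.244]
ft_force: [0.4, -0.3, -1.2]
grip_width: 0.608
grip_force: 15.0
time_s: 28.65
eef_pos: [0.6268, -0.2138, 0.2207]
tool_rot: [-3.141, 0.001, 0.242]
ft_force: [0.2, 0.8, -0.0]
grip_width: 0.608
grip_force: 15.0
t_big units [ 0.026 -0.007  2.128] err mm [   1.2    0.8 -127.7] rot [-3.141e+00  1.000e-03  2.420e-01] t 28.65 grip 57.8 15.0 F [ 0.2  0.8 -0. ]
time_s: 29.52
eef_pos: [0.6274, -0.2131, 0.0995]
tool_rot: [3.141, -0.001, 0.244]
ft_force: [-0.2, 0.1, -1.8]
grip_width: 0.606
grip_force: 15.0
t_big units [0.01  0.    0.108] err mm [ 0.6  0.1 -6.5] rot [ 3.141e+00 -1.000e-03  2.440e-01] t 29.52 grip 57.6 15.0 F [-0.2  0.1 -1.8]
```

```bash
python3 -m crank '[{"x":0,"y":0,"z":0.06,"ax":0,"ay":0,"az":0},{"x":0,"y":0,"z":0.04,"ax":0,"ay":0,"az":0},{"x":0,"y":0,"z":0,"ax":0,"ay":0,"az":0}]'; python3 -m crank '[{"x":0,"y":0,"z":0,"ax":0,"ay":0,"az":0},{"x":0,"y":0,"z":0,"ax":0,"ay":0,"az":0},{"x":0,"y":0,"z":0,"ax":0,"ay":0,"az":0}]' 0.6; python3 -m crank '[{"x":0,"y":0,"z":-0.4,"ax":0,"ay":0,"az":0},{"x":0,"y":0,"z":-0.7,"ax":0,"ay":0,"az":0},{"x":0,"y":0,"z":-0.8,"ax":0,"ay":0,"az":0},{"x":0,"y":0,"z":-0.8,"ax":0,"ay":0,"az":0},{"x":-0.8,"y":0,"z":0,"ax":0,"ay":0,"az":0},{"x":-0.8,"y":0,"z":0,"ax":0,"ay":0,"az":0},{"x":-0.8,"y":0,"z":0,"ax":0,"ay":0,"az":0},{"x":0,"y":0,"z":0,"ax":0,"ay":0,"az":0}]'
cat > chk.py <<'E'
from h import *
p=eyes.capture("scene"); cv2.imwrite("pics/s9.png",cv2.resize(p["image"][150:390,150:580],None,fx=1.8,fy=1.8))
c=cloud(p,np.ones((480,640),bool))*1000
from go import P
Y=np.array([np.cos(np.deg2rad(77)),np.sin(np.deg2rad(77))]); X=np.array([Y[1],-Y[0]])
for n,r,lo,o in [("t_adB",30,48,(607,241)),("t_adA",30,48,(607,241)),("t_big",45,42,(621,-244)),("t_small",35,42,(621,-244)),("t_sens",45,41,(584.5,6.7))]:
    x,y=P[n]; s=c[(np.hypot(c[:,0]-x,c[:,1]-y)<r)&(c[:,2]>lo)&(c[:,2]<70)]
    if len(s)<5: print(n,"few",len(s)); continue
    rc=cv2.minAreaRect(s[:,:2].astype(np.float32)); d=np.array(rc[0])-o
    A=np.c_[s[:,:2]-s[:,:2].mean(0),np.ones(len(s))]; k=np.linalg.lstsq(A,s[:,2],rcond=None)[0]
    print(n,len(s),"top",round(float(np.median(s[:,2])),1),"centre",np.round(rc[0],1),"size",np.round(rc[1],1),"in tray",np.round([d@X,d@Y],1),"tilt",np.round(k[:2],2))
E
python3 chk.py big 91
```

```text
time_s: 29.9
eef_pos: [0.6274, -0.2131, 0.0937]
tool_rot: [3.141, -0.001, 0.244]
ft_force: [-1.7, 1.5, 10.7]
grip_width: 0.603
grip_force: 15.0
time_s: 30.28
eef_pos: [0.627, -0.2131, 0.0922]
tool_rot: [-3.141, 0.0, 0.244]
ft_force: [-0.4, -0.5, 0.2]
grip_width: 0.79
grip_force: 0.0
time_s: 31.28
eef_pos: [0.4852, -0.2484, 0.2548]
tool_rot: [-3.141, 0.0, 0.242]
ft_force: [-0.2, -0.4, 0.9]
grip_width: 0.8
grip_force: 0.0
big units [ 1.58  -7.774  2.728] err mm [ -19.7  475.5 -163.9] rot [ 3.141 -0.     0.242] t 31.32 grip 76.3 0.0 F [ 0.8 -0.3  0.5]
t_adB 187 top 56.4 centre [602.7 203.1] size [27.5 26.1] in tray [  4.3 -37.9] tilt [-0.11  0.02]
t_adA 210 top 56.3 centre [615.7 278. ] size [27.  27.6] in tray [ 0.2 38. ] tilt [-0.11  0.04]
t_big 581 top 50.1 centre [ 629.2 -211.1] size [60.2 55.8] in tray [ 0.6 33.9] tilt [-0.03 -0.02]
t_small 264 top 50.1 centre [ 608.9 -294. ] size [40.8 38.3] in tray [ -0.5 -51.4] tilt [-0.06 -0.05]
t_sens 459 top 48.0 centre [586.5   8.1] size [35.9 56. ] in tray [1.6 1.8] tilt [-0.05 -0.02]
```

View pics/s9.png

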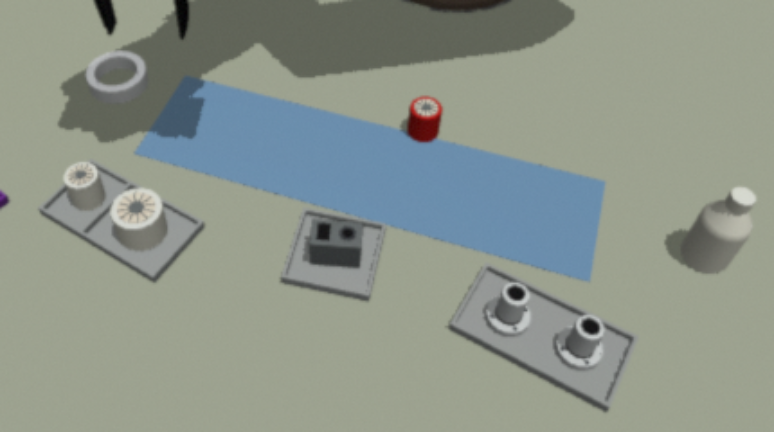

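The crop shows every part upright in its own tray: canisters at (84,185) and (138,218), sensor at (337,240), adapters at (510,308) and (582,342). The red look-alike, bottle and tape are undisturbed. All measured positions are inside their limits, so I'm handing in.

```bash
python3 -c "
from cell import hand_in; print(hand_in())"
```

```text
the job is handed in; nothing more can be done
None
```

All five parts are standing upright in their own trays and let go of, the bottle and tape look undisturbed, and the job was handed in at about 31 s; `hand_in()` returned no verdict.

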